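Stopper a tray of vials with one turn of the hand press

ROBOT

A 6-joint arm with a two-finger parallel gripper is mounted at the origin on the work surface; the furniture and walls round the work are solid. World frame = base frame: x ahead of the robot, y to its left, z up, the work surface at z = 0. Lengths are in m, angles in degrees, forces in N, time in s.
With the tool pointing down it reaches from about 0.4 to 0.825 m from the base axis. Payload 7 kg.
Tool frame: the origin (TCP) lies at the very end of the fingers, on their centre line; the grasp point (between the pads) lies 19 mm behind it (ctrl.grasp_offset is the distance from the TCP to the grasp point, in m); z points along the fingers, y is the line along which they close (so a half turn about z gives the same grasp; the last joint's range is limited). The gripper opens to 88 mm and grips with 3 to 60 N. Pads are 19 mm wide; open, the fingers measure 130 mm over their backs; the gripper's body (78 mm by 193 mm) begins 47 mm behind the grasp point.
Start: joints at [91.908, 20.546, 0.682, 0, -70.136, -16.507], TCP at [0.17, 0.653, 0.227] pointing down, gripper open.
Joint ranges: [-176.03, 176.03], [-82.01, 121.73], [-58.28, 71.71], [-173.87, 95.51], [-174.79, -0.11], [-173.66, 173.66]. Speed limits (degrees/s): [136.94, 136.94, 172.46, 180, 180, 180].

INTERFACE

Orientations are given as [roll, pitch, yaw] about the fixed x, y, z axes, in that order (R = Rz(yaw) Ry(pitch) Rx(roll)).
In Python, from plant import ctrl gives the robot as it stands. The module is installed in compiled form; this text tells all that it offers.
- The arm moves only by the tool jog_arm, never from a script. Its argument "plan" is a list that holds one entry, the list of rows, each a list of 7 numbers: the opening, from 0 (shut) to 1 (fully open), then the shift along the tool's x, y, z in m, then the turn, a rotation vector about the tool's x, y, z in degrees. A call has 1 to 20 rows; each row is the pose to reach, as a shift and turn from the pose commanded when the call began, along the tool's axes at that moment; what a row does not reach only later rows make up. A row lasts 1/8 s, in which the tool goes at most 62.5 mm and 10.7 degrees, less where a joint would pass 70% of its speed; a pose out of reach is approached as far as the arm can. A call with a gripper value outside its range is refused whole. The fingers move at their own pace and stop on an object; the grip force is fixed at half the most. Time passes only in rows, so rows that repeat a pose let the fingers close. It gives the time, the measured TCP pose, the force, the opening and the grip force at its end, in the units of the state.
- ctrl.get_obs(): the state, without advancing time (a new reading comes with each control period).
- ctrl.snapshot(name): name is "scene" or "top" or "wrist"; returns a dict with "image" (480x640x3 uint8, red, green, blue), "vertical_fov" (degrees; the focal length in pixels is half the picture's height over the tangent of half this angle, whatever the lens; pixels are square), "cx", "cy" (the principal point, pixels), "k1" (the pictures are not rectified: a ray, as slopes to the right and down, at radius r is drawn at 1 + k1 r^2 times it, then the intrinsics apply), "R" (3x3) and "t" (3): a world point X has camera coordinates R X + t; the wrist camera has in their place "T_tool_cam" (4x4, takes a point from camera to tool coordinates, whose origin is the TCP and whose axes are the flange's). Camera axes: x right, y down, z forward; pixel columns grow to the right and rows downward; lengths in m; the calibration is good to about 2 mm. A picture is of the moment at which its call begins: read the wrist's pose just before it. There is no depth.
- ctrl.close_job(): hands the job in; it is judged then, once.
The state is a dict: "clock": time; "joint_pos": joint angles; "qvel": joint speeds; "tau": joint torques, N m; "tool_pos": TCP position; "orientation": TCP orientation; "force": force on the tool from outside, world axes, zero at the start; "moment": the same for the moment, N m; "opening": finger opening in m; "gripper_force": force on a finger pad.
Only numpy, scipy, OpenCV 4.12 (cv2) and the standard library are available. Lean on these libraries where they do the work, as an engineer would, in place of code of your own. Each camera call takes 0.05 s, during which the arm holds its last target. There are 200 camera calls.

TASK

Push the tray of half-stoppered vials fully home under the press by the upright white plate at its front end. Then push the hand wheel round clockwise (seen from above) by its upright black grip through exactly one turn, so that the grip comes back over the red mark and all six stoppers are seated, without overshooting. Only push gently with the fingertips, gripping nothing, and leave the bottle, the petri dish and the small vial beside the press alone.

Things in the scene. Friction and masses are not known exactly. Their poses are not given: they have to be found in the camera images.
- press: bench stoppering press for freeze-dried vials, fixed to the table: aluminium base plate 190 x 150 x 18 mm high, two steel columns, an aluminium crosshead (44 x 174 mm, top 128 mm above the table) and an aluminium three-spoke hand wheel with a black upright grip on top. Origin on the table under the wheel's axis; x is the loading direction (the tray is pushed towards +x, the base plate reaches from x = -115 to +75 mm), y runs along the crosshead (to +-87 mm), z up.
- tray: white loading tray in the press (92 x 84 mm, with a narrow tongue to the front), slides straight along the press's +x by up to 65 mm: it starts 40 to 65 mm short of home, and is fully home when it meets the back stop under the pressing plate (its origin is then on the wheel's axis, 0 mm along the press's x). It stays where it is left; about 2.5 N moves it. Origin under the middle of the six vials, 18 mm above the table; axes as the press.
- tray_push (a point): centre of the outer face of the tray's upright white push plate, which stands at the front end of the tray, square to the sliding direction: 64 mm wide, 6 mm thick, from 18 to 54 mm above the table; this point is 39 mm above the table. Axes as the press: push it along +x. With the tray home this point is 133 mm in front of the wheel's axis (wheel 130 mm across over the rim).
- wheel (a joint): hand wheel on the vertical screw: 0 at the start with its grip over the red mark on the crosshead, grows when turned clockwise seen from above (pressing plate goes down), rad; 6.283 = one turn = 8 mm of the pressing plate. It can be turned too far (to 9.5) and does not stop by itself at one turn. Friction about 0.11 N m (2 N at the grip); it stays where it is left and the wheel itself does not rise or sink.
- screw_axis (a point): point on the wheel's axis, 150 mm above the table. The rim's centre line has a radius of 58 mm and lies 156 mm above the table, bar 14 mm thick; the hub is 36 mm across and the screw stands out of it up to 199 mm above the table at the start. Axes as the press.
- grip_mid (a point): middle of the wheel's upright black grip, 188 mm above the table, 58 mm from the axis; it travels round with the wheel. At wheel = 0 it stands on the press's +y side of the axis.
- crank_grip: the grip: upright turned sleeve, 20 mm thick at most, 45 mm tall, from 166 to 211 mm above the table, spinning freely on its pin at the rim of the wheel. Origin at its lower end.
- sample_bottle: loose bystander: small clear bottle with a black ribbed cap and pale contents, 33 mm across, 62 mm tall, standing; origin at its foot.
- petri_dish: loose bystander: clear round petri dish, 94 mm across, 19 mm high, lying flat; origin under its centre.
- small_vial: loose bystander: small clear vial with a white ribbed cap and pinkish contents, 26 mm across, 54 mm tall, standing; origin at its foot.
- stopper_1 (a joint): grey rubber stopper of vial 1 of the six in the tray (vials 22 mm across, three rows of two, 29 mm apart, held in a blue nest): 0 = standing 6.5 mm proud of the vial's rim, 0.0065 m = fully home on the rim; moves only when the pressing plate pushes it down. With the tray home one turn of the wheel brings it to about 0.006.
- stopper_2 (a joint): grey rubber stopper of vial 2 of the six in the tray (vials 22 mm across, three rows of two, 29 mm apart, held in a blue nest): 0 = standing 6.5 mm proud of the vial's rim, 0.0065 m = fully home on the rim; moves only when the pressing plate pushes it down. With the tray home one turn of the wheel brings it to about 0.006.
- stopper_3 (a joint): grey rubber stopper of vial 3 of the six in the tray (vials 22 mm across, three rows of two, 29 mm apart, held in a blue nest): 0 = standing 6.5 mm proud of the vial's rim, 0.0065 m = fully home on the rim; moves only when the pressing plate pushes it down. With the tray home one turn of the wheel brings it to about 0.006.
- stopper_4 (a joint): grey rubber stopper of vial 4 of the six in the tray (vials 22 mm across, three rows of two, 29 mm apart, held in a blue nest): 0 = standing 6.5 mm proud of the vial's rim, 0.0065 m = fully home on the rim; moves only when the pressing plate pushes it down. With the tray home one turn of the wheel brings it to about 0.006.
- stopper_5 (a joint): grey rubber stopper of vial 5 of the six in the tray (vials 22 mm across, three rows of two, 29 mm apart, held in a blue nest): 0 = standing 6.5 mm proud of the vial's rim, 0.0065 m = fully home on the rim; moves only when the pressing plate pushes it down. With the tray home one turn of the wheel brings it to about 0.006.
- stopper_6 (a joint): grey rubber stopper of vial 6 of the six in the tray (vials 22 mm across, three rows of two, 29 mm apart, held in a blue nest): 0 = standing 6.5 mm proud of the vial's rim, 0.0065 m = fully home on the rim; moves only when the pressing plate pushes it down. With the tray home one turn of the wheel brings it to about 0.006.

How it is judged (in metres and radians):
On the way, in this order (a step that is already met when the one before it is completed fails the run):
1. the tray is pushed home (within 4 mm of its stop) before the wheel is turned (x of tray in the frame of press above -0.004 m and value of joint wheel below 0.4 rad), for 0.1 s.
2. the wheel has been pushed round half a turn with the tray home (x of tray in the frame of press above -0.004 m and value of joint wheel above 3.14 rad).
At the end, for the whole second after the job is handed in: The tray is within 4 mm of its stop, the wheel is at rest 1 turn (within 15 degrees either way) clockwise from where it started, and all six stoppers are within 1.5 mm of fully home (x of tray in the frame of press above -0.004 m and value of joint wheel between 6.023 and 6.543 rad and velocity of joint wheel between -0.05 and 0.05 rad/s and value of joint each of stopper_1, stopper_2, stopper_3, stopper_4, stopper_5, stopper_6 above 0.005 m); the robot touches nothing.
It fails at once if the wheel is turned more than about 30 degrees past one turn (the vials would crack) (value of joint wheel above 6.803 rad).
It fails at once if the grip of the wheel is pinched or shoved hard (more than 30 N) instead of pushed (contact force between the fingers and crank_grip above 30 N).
It fails at once if the tray is pinched or shoved hard (more than 35 N) instead of pushed (contact force between the fingers and tray above 35 N).
It fails at once if the bottle, the petri dish or the small vial is moved (20 mm), lifted or knocked over (distance of any of sample_bottle, petri_dish, small_vial from where it was at the start of the episode above 0.02 m or angle between any of sample_bottle, petri_dish, small_vial's own z axis and vertical above 0.35 rad).
It also fails if it takes over 72 s, if anything falls off the work surface, if the arm or the gripper's body presses on something with over 40 N, if the wrist force passes 120 N, or if a joint passes its speed limit or range.

## Working session

There is one attempt and no reset: what is moved stays moved. The work goes in short steps, Python scripts to look and compute and a tool call to move; the robot and the scene stay as the last step left them, time stands still between calls to the robot, and variables do not carry over. Pictures are saved under pics/ and viewed, at most 10 in all, crops included, and the job is handed in when it is done.

Besides the shell and the picture viewer there is one more tool, called by a JSON object that holds its "op" and its "data". jog_arm: Moves the arm, as the interface text tells. Its arguments: {"type":"object","properties":{"plan":{"type":"array","items":{"type":"array","items":{"type":"array","items":{"type":"number"}}}}},"required":["plan"]}

```bash
mkdir -p pics
cat > h.py <<'E'
import numpy as np,cv2,pickle
from plant import ctrl
def snap(n):
    o=ctrl.get_obs(); s=ctrl.snapshot(n); s['obs']=o
    pickle.dump(s,open(f'{n}.pkl','wb')); return s
def cam(s):
    f=240/np.tan(np.radians(s['vertical_fov']/2)); K=np.array([[f,0,s['cx']],[0,f,s['cy']],[0,0,1]])
    return K,np.array([s['k1'],0,0,0.])
def ray(s,uv):
    K,d=cam(s); p=cv2.undistortPoints(np.array(uv,float).reshape(-1,1,2),K,d).reshape(-1,2)
    r=np.c_[p,np.ones(len(p))]; R=np.array(s['R']);t=np.array(s['t'])
    return -R.T@t, r@R
def plane(s,uv,z):
    c,d=ray(s,uv); return c+d*((z-c[2])/d[:,2])[:,None]
def proj(s,X):
    K,d=cam(s); return cv2.projectPoints(np.array(X,float).reshape(-1,1,3),cv2.Rodrigues(np.array(s['R']))[0],np.array(s['t'],float),K,d)[0].reshape(-1,2)
E
python3 - <<'E'
from h import *
for n in('scene','top'):
    s=snap(n); cv2.imwrite(f'pics/{n}.png',s['image'][:,:,::-1]); print(n,-np.array(s['R']).T@s['t'],s['vertical_fov'],s['k1'])
print(ctrl.get_obs())
E
```

```text
scene [0.05313919 0.57151475 0.6275968 ] 56.43577977671118 -0.05924502565629529
top [0.21992589 0.01814672 1.34369764] 48.531210784180324 0.03597618276138592
{'clock': 0.1, 'joint_pos': array([ 9.19080232e+01,  2.05875336e+01,  6.37252375e-01, -1.67417304e-02,
       -7.01372034e+01, -1.65061844e+01]), 'qvel': array([ 0.03232954, -0.06098043,  0.14342088, -0.07689556,  0.01575233,
        0.04572458]), 'tau': array([-7.48153343e-04, -5.84164488e+01,  2.93749738e+01,  7.01553851e+00,
        1.01087141e-02, -5.34005301e-05]), 'tool_pos': array([0.17005692, 0.65275196, 0.22570378]), 'orientation': array([ 1.79911649e+02, -9.76771699e-03, -1.46038540e+01]), 'force': array([-0.66090219,  0.33199661,  1.65676678]), 'moment': array([0.00030088, 0.00334397, 0.01801693]), 'gripper_force': 0.0, 'opening': 0.08727671948160998}
```

View pics/scene.png

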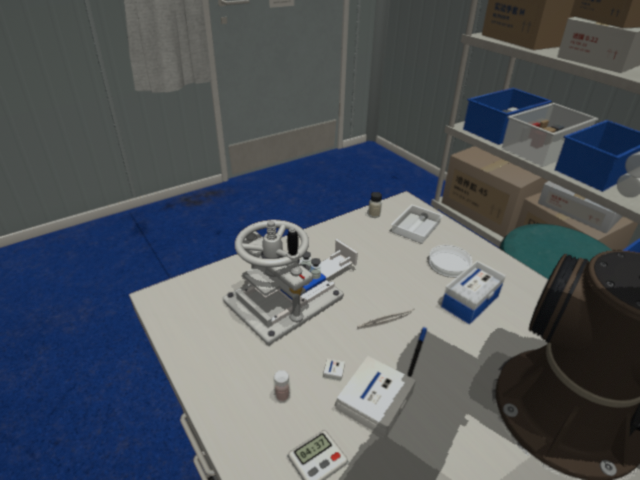

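View pics/top.png

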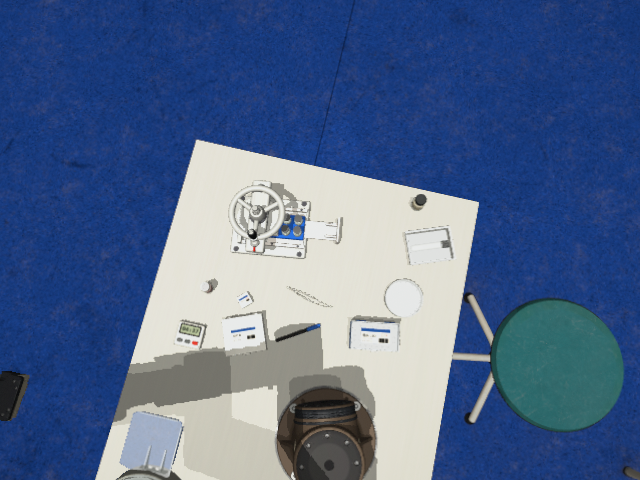

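The top view shows the wheel at about (257,212), its black grip at (252,234) and the push plate at (339,230). The bottle is at (419,201), the dish at (403,297) and the small vial at (206,286). The tray slides towards image-left. Next I measure from an enlarged crop.

Run:
```python
from h import *
s=pickle.load(open('top.pkl','rb'))
im=s['image'][165:270,215:355,::-1]
cv2.imwrite('pics/top_c.png',cv2.resize(im,None,fx=5.6,fy=5.6,interpolation=cv2.INTER_CUBIC))
for n,uv,z in[('wheel',(257,212),.156),('grip',(252,234),.211),('plate',(339,230),.054),('bottle',(419,201),.06),('dish',(403,297),.02),('vial',(206,286),.05)]:
    print(n,plane(s,uv,z))
s=pickle.load(open('scene.pkl','rb'))
im=s['image'][200:350,210:370,::-1]
cv2.imwrite('pics/scene_c.png',cv2.resize(im,None,fx=4,fy=4,interpolation=cv2.INTER_CUBIC))
```

```text
wheel [[0.52079686 0.13938471 0.156     ]]
grip [[0.45809256 0.14528858 0.211     ]]
plate [[ 0.49361191 -0.05239716  0.054     ]]
bottle [[ 0.55912344 -0.25462106  0.06      ]]
dish [[ 0.32559177 -0.20515667  0.02      ]]
vial [[0.36708255 0.27611521 0.05      ]]
```

View pics/top_c.png

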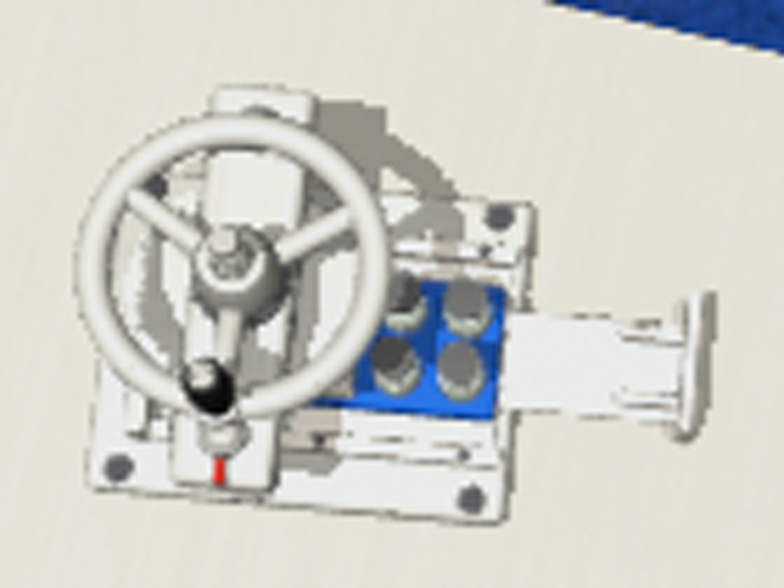

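View pics/scene_c.png

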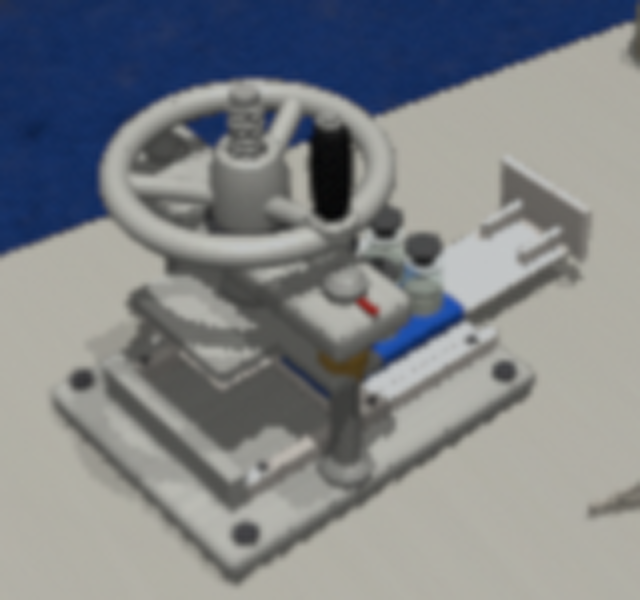

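The crop shows the rim spanning x 76–392 and y 112–420, with the base-plate near edge from (92,487) to (505,521). The plate's top edge runs (705,293)–(690,437). The red mark (219,470) lies on the grip's spoke line. The press's +x points roughly along world +y.

Run:
```python
from h import *
s=pickle.load(open('top.pkl','rb'))
P=lambda u,v,z: plane(s,((u+.5)/5.6-.5+215,(v+.5)/5.6-.5+165),z)[0]
L={'rimC':(234,266,.156),'bl':(92,487,.018),'br':(505,521,.018),'tr':(536,205,.018),'grip':(203,374,.211),'red':(219,471,.128),'chl':(172,482,.128),'chr':(272,490,.128),'cht':(216,88,.128),'chtr':(315,94,.128),'pt':(712,293,.054),'pb':(692,437,.054),'bolt1':(118,467,.018),'bolt2':(471,499,.018),'bolt3':(499,215,.018),'hub':(234,262,.17),'screw':(229,239,.199)}
r={k:P(*v) for k,v in L.items()}
for k,v in r.items(): print(k,v.round(4))
n=np.linalg.norm
print('len',n(r['br']-r['bl']),n(r['tr']-r['br']),n(r['chl']-r['chr']),n(r['chl']-r['cht']),n(r['pt']-r['pb']))
for a,b in(('bl','br'),('bolt1','bolt2'),('br','tr'),('bolt2','bolt3'),('chl','cht'),('chr','chtr'),('chl','chr'),('pb','pt')):
    d=r[b]-r[a]; print(a,b,np.degrees(np.arctan2(d[1],d[0])))
m=(r['tr']+r['bl'])/2; print('base mid',m,'ch mid',(r['chl']+r['chtr'])/2,(r['chr']+r['cht'])/2)
# scene triangulations
s2=pickle.load(open('scene.pkl','rb'))
Q=lambda u,v,z: plane(s2,((u+.5)/4-.5+210,(v+.5)/4-.5+200),z)[0]
print('scene rimC',Q(247,170,.156),'grip',Q(331,120,.211),'plate tl,tr',Q(502,158,.054),Q(591,212,.054),'red',Q(369,306,.128),'bl corners',Q(235,576,.018),Q(533,375,.018))
```

```text
rimC [0.5206 0.1408 0.156 ]
bl [0.4554 0.2202 0.018 ]
br [0.4332 0.035  0.018 ]
tr [0.5796 0.0161 0.018 ]
grip [0.464  0.1477 0.211 ]
red [0.4407 0.1511 0.128 ]
chl [0.4367 0.1705 0.128 ]
chr [0.4319 0.1294 0.128 ]
cht [0.6057 0.1502 0.128 ]
chtr [0.6017 0.1083 0.128 ]
pt [ 0.5267 -0.0607  0.054 ]
pb [ 0.4619 -0.0489  0.054 ]
bolt1 [0.4641 0.2085 0.018 ]
bolt2 [0.4438 0.05   0.018 ]
bolt3 [0.5755 0.0332 0.018 ]
hub [0.5188 0.1393 0.17  ]
screw [0.5208 0.1382 0.199 ]
len 0.18655134398685116 0.14762021900468394 0.04145033422024637 0.1702346033082803 0.0658467692057754
bl br -96.81971494809225
bolt1 bolt2 -97.30099384569726
br tr -7.359967023628366
bolt2 bolt3 -7.250603953296861
chl cht -6.852316797818009
chr chtr -7.059739633741241
chl chr -96.69101960460532
pb pt -10.296504484948045
base mid [0.51747914 0.11817198 0.018     ] ch mid [0.51920316 0.13943213 0.128     ] [0.51882584 0.13978935 0.128     ]
scene rimC [0.52056772 0.14354168 0.156     ] grip [0.46500422 0.14725185 0.211     ] plate tl,tr [ 0.5270626 -0.0485338  0.054    ] [ 0.46263145 -0.04268211  0.054     ] red [0.44139319 0.15115421 0.128     ] bl corners [0.45008012 0.22929301 0.018     ] [0.43149033 0.04297688 0.018     ]
```

```bash
cat > pl.py <<'E'
import numpy as np,json,os
AX=np.array([.5195,.140]); PSI=82.9
c,s=np.cos(np.radians(PSI)),np.sin(np.radians(PSI)); XH=np.array([c,s]); YH=np.array([-s,c])
def W(px,py): return AX+px*XH+py*YH          # press -> world
def cmd(): return json.load(open('cmd.json')) if os.path.exists('cmd.json') else [.17,.653,.227,-14.6]
def rows(targets,grip=0):
    """targets: (x,y,z,yaw) world; prints rows, remembers the last as commanded"""
    x0=np.array(cmd()); a=np.radians(x0[3]); R=np.array([[np.cos(a),np.sin(a),0],[np.sin(a),-np.cos(a),0],[0,0,-1]])
    out=[]
    for t in targets:
        t=np.array(t,float); out.append([grip,*np.round(R.T@(t[:3]-x0[:3]),4).tolist(),0,0,round(-(t[3]-x0[3]),1)])
    p=x0[:3]+R@np.array(out[-1][1:4]); json.dump([*p,x0[3]-out[-1][6]],open('cmd.json','w'))
    print(json.dumps([out]).replace(' ','')); print('end',cmd())
def lerp(ts,ns):
    """straight pieces: ns[i] rows from the previous target to ts[i]"""
    cur=np.array(cmd()); o=[]
    for t,n in zip(ts,ns):
        t=np.array(t,float); o+=[cur+(t-cur)*(i+1)/n for i in range(n)]; cur=t
    return o
E
python3 - <<'E'
from pl import *
pre=W(-.1936-.040,0.001)
rows(lerp([(.40,.38,.32,-50),(*pre,.26,-97.1)],[8,12]))
E
```

```text
[[[0,0.0364,0.0258,-0.0116,0,0,4.4],[0,0.0728,0.0516,-0.0233,0,0,8.8],[0,0.1093,0.0773,-0.0349,0,0,13.3],[0,0.1457,0.1031,-0.0465,0,0,17.7],[0,0.1821,0.1289,-0.0581,0,0,22.1],[0,0.2185,0.1547,-0.0698,0,0,26.6],[0,0.255,0.1804,-0.0814,0,0,31.0],[0,0.2914,0.2062,-0.093,0,0,35.4],[0,0.3085,0.2424,-0.088,0,0,39.3],[0,0.3257,0.2785,-0.083,0,0,43.2],[0,0.3428,0.3147,-0.078,0,0,47.2],[0,0.3599,0.3508,-0.073,0,0,51.1],[0,0.3771,0.387,-0.068,0,0,55.0],[0,0.3942,0.4231,-0.063,0,0,59.0],[0,0.4113,0.4593,-0.058,0,0,62.9],[0,0.4285,0.4954,-0.053,0,0,66.8],[0,0.4456,0.5316,-0.048,0,0,70.7],[0,0.4628,0.5678,-0.043,0,0,74.6],[0,0.4799,0.6039,-0.038,0,0,78.6],[0,0.497,0.6401,-0.033,0,0,82.5]]]
end [0.4896018615181227, -0.09170911107233737, 0.26, -97.1]
```

{"op": "jog_arm", "data": {"plan": [[[0, 0.036, 0.026, -0.012, 0, 0, 4.4], [0, 0.073, 0.052, -0.023, 0, 0, 8.8], [0, 0.109, 0.077, -0.035, 0, 0, 13.3], [0, 0.146, 0.103, -0.046, 0, 0, 17.7], [0, 0.182, 0.129, -0.058, 0, 0, 22.1], [0, 0.218, 0.155, -0.07, 0, 0, 26.6], [0, 0.255, 0.18, -0.081, 0, 0, 31.0], [0, 0.291, 0.206, -0.093, 0, 0, 35.4], [0, 0.308, 0.242, -0.088, 0, 0, 39.3], [0, 0.326, 0.278, -0.083, 0, 0, 43.2], [0, 0.343, 0.315, -0.078, 0, 0, 47.2], [0, 0.36, 0.351, -0.073, 0, 0, 51.1], [0, 0.377, 0.387, -0.068, 0, 0, 55.0], [0, 0.394, 0.423, -0.063, 0, 0, 59.0], [0, 0.411, 0.459, -0.058, 0, 0, 62.9], [0, 0.428, 0.495, -0.053, 0, 0, 66.8], [0, 0.446, 0.532, -0.048, 0, 0, 70.7], [0, 0.463, 0.568, -0.043, 0, 0, 74.6], [0, 0.48, 0.604, -0.038, 0, 0, 78.6], [0, 0.497, 0.6401, -0.033, 0, 0, 82.5]]]}}

```text
clock: 2.6
tool_pos: [0.4896, -0.0928, 0.2592]
orientation: [180.0, 0.0, -97.2]
force: [1.6, -0.1, -0.2]
opening: 0.0005
gripper_force: 0.0
```

Run:
```python
from h import *
s=snap('wrist'); cv2.imwrite('pics/wrist1.png',s['image'][:,:,::-1]); o=s['obs']; print(o['clock'],o['tool_pos'],o['orientation'],o['opening'],np.round(s['T_tool_cam'],3))
```

```text
2.6 [ 0.48963312 -0.09281954  0.25923686] [ 1.79985077e+02  5.33983193e-03 -9.72289883e+01] 0.0004878259650492737 [[-0.001 -0.96  -0.28   0.076]
 [ 1.    -0.    -0.001  0.   ]
 [ 0.001 -0.28   0.96  -0.159]
 [ 0.     0.     0.     1.   ]]
```

View pics/wrist1.png

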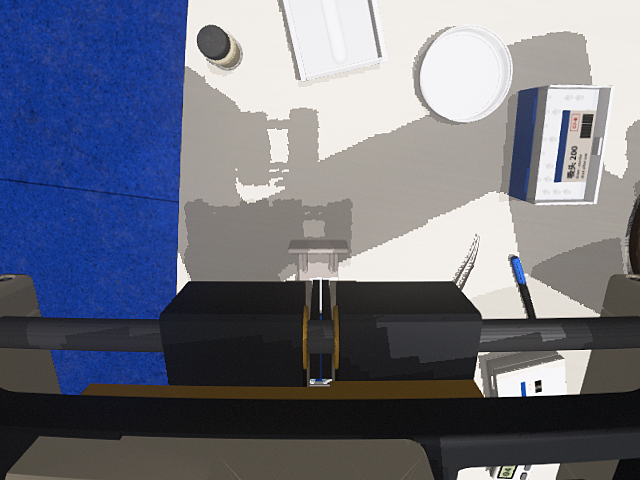

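The wrist view shows the push plate's top edge at about (288–352, 240) and the closed fingertips at (320,380). The bottle, dish and open box are well clear. Next I cast the plate edge to z = 0.054.

```bash
cat >> h.py <<'E'
from scipy.spatial.transform import Rotation as Ro
def wr(s):
    T=np.eye(4); T[:3,:3]=Ro.from_euler('xyz',s['obs']['orientation'],degrees=True).as_matrix(); T[:3,3]=s['obs']['tool_pos']
    C=T@np.array(s['T_tool_cam']); s['R']=C[:3,:3].T; s['t']=-C[:3,:3].T@C[:3,3]; return s
E
python3 - <<'E'
from h import *
from pl import *
s=wr(pickle.load(open('wrist.pkl','rb')))
for uv in((288,240),(352,240),(320,240),(320,250)):
    p=plane(s,uv,.054)[0]; d=p[:2]-AX; print(uv,p.round(4),'press',(d@XH).round(4),(d@YH).round(4))
print('bottle',plane(s,(213,42),.062),proj(s,[*W(-.1936,0),.054]),proj(s,s['obs']['tool_pos']))
g=s['image'][:,320].astype(int).sum(1); print(g[225:300])
E
```

```text
(288, 240) [ 0.5266 -0.0648  0.054 ] press -0.2024 -0.0324
(352, 240) [ 0.4612 -0.0565  0.054 ] press -0.2022 0.0335
(320, 240) [ 0.4939 -0.0607  0.054 ] press -0.2023 0.0006
(320, 250) [ 0.4953 -0.0499  0.054 ] press -0.1914 0.0005
bottle [[ 0.56468923 -0.256983    0.062     ]] [[319.47045358 248.0231034 ]] [[319.81644892 298.14886336]]
[478 472 477 486 488 466 480 477 478 484 488 413 371 386 358 326 312 314
 316 318 328 324 313 366 509 598 619 565 493 466 475 473 470 477 466 471
 455 563 614 602 602 598 599 600 597 598 596 597 601 597 594 579 727 765
 732 681 707 719 713 717 715 719 717 716 714 714 717 719 723 718 717 715
 715 716 713]
```

Run:
```python
from pl import *
rows(lerp([(*W(-.2336,.001),.037,-97.1),(*W(-.150,.001),.037,-97.1)],[6,14]))
```

```text
[[[0,-0.0,-0.0,0.0372,0,0,-0.0],[0,-0.0,-0.0,0.0743,0,0,-0.0],[0,-0.0,-0.0,0.1115,0,0,-0.0],[0,-0.0,-0.0,0.1487,0,0,-0.0],[0,-0.0,-0.0,0.1858,0,0,-0.0],[0,-0.0,-0.0,0.223,0,0,-0.0],[0,-0.006,-0.0,0.223,0,0,-0.0],[0,-0.012,-0.0,0.223,0,0,-0.0],[0,-0.0179,-0.0,0.223,0,0,-0.0],[0,-0.0239,-0.0,0.223,0,0,-0.0],[0,-0.0299,-0.0,0.223,0,0,-0.0],[0,-0.0359,-0.0,0.223,0,0,-0.0],[0,-0.0418,-0.0,0.223,0,0,-0.0],[0,-0.0478,-0.0,0.223,0,0,-0.0],[0,-0.0538,-0.0,0.223,0,0,-0.0],[0,-0.0597,-0.0,0.223,0,0,-0.0],[0,-0.0657,-0.0,0.223,0,0,-0.0],[0,-0.0717,-0.0,0.223,0,0,-0.0],[0,-0.0777,-0.0,0.223,0,0,-0.0],[0,-0.0836,-0.0,0.223,0,0,-0.0]]]
end [0.49993494497362784, -0.008750161065110507, 0.037000000000000005, -97.1]
```

{"op": "jog_arm", "data": {"plan": [[[0, 0, 0, 0.037, 0, 0, 0], [0, 0, 0, 0.074, 0, 0, 0], [0, 0, 0, 0.111, 0, 0, 0], [0, 0, 0, 0.149, 0, 0, 0], [0, 0, 0, 0.186, 0, 0, 0], [0, 0, 0, 0.223, 0, 0, 0], [0, -0.006, 0, 0.223, 0, 0, 0], [0, -0.012, 0, 0.223, 0, 0, 0], [0, -0.018, 0, 0.223, 0, 0, 0], [0, -0.024, 0, 0.223, 0, 0, 0], [0, -0.03, 0, 0.223, 0, 0, 0], [0, -0.036, 0, 0.223, 0, 0, 0], [0, -0.042, 0, 0.223, 0, 0, 0], [0, -0.048, 0, 0.223, 0, 0, 0], [0, -0.054, 0, 0.223, 0, 0, 0], [0, -0.06, 0, 0.223, 0, 0, 0], [0, -0.066, 0, 0.223, 0, 0, 0], [0, -0.072, 0, 0.223, 0, 0, 0], [0, -0.078, 0, 0.223, 0, 0, 0], [0, -0.0836, 0, 0.223, 0, 0, 0]]]}}

```text
clock: 5.15
tool_pos: [0.5003, -0.0081, 0.0366]
orientation: [-180.0, 0.0, -97.1]
force: [1.7, -3.1, 0.4]
opening: 0.0003
gripper_force: 1.4
```

{"op": "jog_arm", "data": {"plan": [[[0, -0.001, 0, 0, 0, 0, 0], [0, -0.002, 0, 0, 0, 0, 0], [0, -0.003, 0, 0, 0, 0, 0], [0, -0.004, 0, 0, 0, 0, 0], [0, -0.005, 0, 0, 0, 0, 0], [0, -0.005, 0, 0, 0, 0, 0]]]}}

```text
clock: 5.9
tool_pos: [0.5007, -0.0035, 0.0365]
orientation: [180.0, 0.0, -97.1]
force: [1.5, -2.5, 0.2]
opening: 0.0005
gripper_force: 0.9
```

{"op": "jog_arm", "data": {"plan": [[[0, -0.001, 0, 0, 0, 0, 0], [0, -0.002, 0, 0, 0, 0, 0], [0, -0.002, 0, 0, 0, 0, 0]]]}}

```text
clock: 6.28
tool_pos: [0.5009, -0.0015, 0.0365]
orientation: [180.0, 0.0, -97.1]
force: [1.0, -2.6, 0.5]
opening: 0.0006
gripper_force: 0.9
```

{"op": "jog_arm", "data": {"plan": [[[0, -0.001, 0, 0, 0, 0, 0], [0, -0.001, 0, 0, 0, 0, 0]]]}}

```text
clock: 6.52
tool_pos: [0.5011, -0.0005, 0.0366]
orientation: [180.0, 0.0, -97.1]
force: [0.5, -2.1, 0.0]
opening: 0.0005
gripper_force: 0.9
```

{"op": "jog_arm", "data": {"plan": [[[0, -0.001, 0, 0, 0, 0, 0], [0, -0.001, 0, 0, 0, 0, 0]]]}}

```text
clock: 6.78
tool_pos: [0.501, -0.0004, 0.0366]
orientation: [180.0, -0.1, -97.1]
force: [2.2, -7.8, -1.0]
opening: 0.0005
gripper_force: 3.8
```

{"op": "jog_arm", "data": {"plan": [[[0, -0.001, 0, 0, 0, 0, 0], [0, -0.001, 0, 0, 0, 0, 0]]]}}

```text
clock: 7.02
tool_pos: [0.5009, -0.0004, 0.0366]
orientation: [179.9, -0.1, -97.1]
force: [3.4, -14.0, 0.1]
opening: 0.0005
gripper_force: 6.7
```

Run:
```python
from pl import *
json.dump([*W(-.140,.001),.037,-97.1],open('cmd.json','w'))
rows(lerp([(*W(-.165,.001),.037,-97.1),(*W(-.165,.001),.28,-97.1),(*W(-.042,.058),.28,-7.1)],[4,6,10]))
rows(lerp([(*W(-.042,.058),.28,82.9),(*W(-.042,.058),.186,82.9)],[9,5]))
```

```text
[[[0,0.0063,0.0,0.0,0,0,-0.0],[0,0.0125,-0.0,0.0,0,0,-0.0],[0,0.0188,0.0,0.0,0,0,-0.0],[0,0.025,0.0,0.0,0,0,-0.0],[0,0.025,0.0,-0.0405,0,0,-0.0],[0,0.025,0.0,-0.081,0,0,-0.0],[0,0.025,0.0,-0.1215,0,0,-0.0],[0,0.025,0.0,-0.162,0,0,-0.0],[0,0.025,0.0,-0.2025,0,0,-0.0],[0,0.025,0.0,-0.243,0,0,-0.0],[0,0.0127,0.0057,-0.243,0,0,-9.0],[0,0.0004,0.0114,-0.243,0,0,-18.0],[0,-0.0119,0.0171,-0.243,0,0,-27.0],[0,-0.0242,0.0228,-0.243,0,0,-36.0],[0,-0.0365,0.0285,-0.243,0,0,-45.0],[0,-0.0488,0.0342,-0.243,0,0,-54.0],[0,-0.0611,0.0399,-0.243,0,0,-63.0],[0,-0.0734,0.0456,-0.243,0,0,-72.0],[0,-0.0857,0.0513,-0.243,0,0,-81.0],[0,-0.098,0.057,-0.243,0,0,-90.0]]]
end [0.45675348557954093, 0.10549094425975805, 0.27999999999999997, -7.099999999999994]
[[[0,0.0,0.0,0.0,0,0,-10.0],[0,0.0,0.0,0.0,0,0,-20.0],[0,0.0,0.0,0.0,0,0,-30.0],[0,0.0,0.0,0.0,0,0,-40.0],[0,-0.0,-0.0,-0.0,0,0,-50.0],[0,-0.0,-0.0,-0.0,0,0,-60.0],[0,-0.0,-0.0,-0.0,0,0,-70.0],[0,-0.0,-0.0,-0.0,0,0,-80.0],[0,-0.0,-0.0,-0.0,0,0,-90.0],[0,-0.0,-0.0,0.0188,0,0,-90.0],[0,-0.0,-0.0,0.0376,0,0,-90.0],[0,-0.0,-0.0,0.0564,0,0,-90.0],[0,-0.0,-0.0,0.0752,0,0,-90.0],[0,-0.0,-0.0,0.094,0,0,-90.0]]]
end [0.45675348557954093, 0.10549094425975805, 0.18599999999999997, 82.9]
```

{"op": "jog_arm", "data": {"plan": [[[0, 0.006, 0, 0, 0, 0, 0], [0, 0.012, 0, 0, 0, 0, 0], [0, 0.019, 0, 0, 0, 0, 0], [0, 0.025, 0, 0, 0, 0, 0], [0, 0.025, 0, -0.04, 0, 0, 0], [0, 0.025, 0, -0.081, 0, 0, 0], [0, 0.025, 0, -0.121, 0, 0, 0], [0, 0.025, 0, -0.162, 0, 0, 0], [0, 0.025, 0, -0.202, 0, 0, 0], [0, 0.025, 0, -0.243, 0, 0, 0], [0, 0.013, 0.006, -0.243, 0, 0, -9], [0, 0, 0.011, -0.243, 0, 0, -18], [0, -0.012, 0.017, -0.243, 0, 0, -27], [0, -0.024, 0.023, -0.243, 0, 0, -36], [0, -0.036, 0.028, -0.243, 0, 0, -45], [0, -0.049, 0.034, -0.243, 0, 0, -54], [0, -0.061, 0.04, -0.243, 0, 0, -63], [0, -0.073, 0.046, -0.243, 0, 0, -72], [0, -0.086, 0.051, -0.243, 0, 0, -81], [0, -0.098, 0.057, -0.243, 0, 0, -90]]]}}

```text
clock: 9.52
tool_pos: [0.4566, 0.1059, 0.2795]
orientation: [-180.0, 0.0, -6.8]
force: [-0.5, 0.3, -0.3]
opening: 0.0007
gripper_force: 0.0
```

{"op": "jog_arm", "data": {"plan": [[[0, 0, 0, 0, 0, 0, -10], [0, 0, 0, 0, 0, 0, -20], [0, 0, 0, 0, 0, 0, -30], [0, 0, 0, 0, 0, 0, -40], [0, 0, 0, 0, 0, 0, -50], [0, 0, 0, 0, 0, 0, -60], [0, 0, 0, 0, 0, 0, -70], [0, 0, 0, 0, 0, 0, -80], [0, 0, 0, 0, 0, 0, -90], [0, 0, 0, 0.019, 0, 0, -90], [0, 0, 0, 0.038, 0, 0, -90], [0, 0, 0, 0.056, 0, 0, -90], [0, 0, 0, 0.075, 0, 0, -90], [0, 0, 0, 0.094, 0, 0, -90], [0, 0, 0, 0.094, 0, 0, -90]]]}}

```text
clock: 11.4
tool_pos: [0.456, 0.105, 0.1845]
orientation: [-179.9, 0.1, 82.9]
force: [-0.5, 0.5, -0.6]
opening: 0.0004
gripper_force: 0.0
```

Run:
```python
from h import *
s=snap('wrist'); w=s['image']; t=snap('top')['image'][165:285,200:360]; print(s['obs']['joint_pos'].round(1))
t=cv2.resize(t,(400,300),interpolation=cv2.INTER_CUBIC); c=snap('scene')['image'][180:360,200:440]; c=cv2.resize(c,(400,300))
cv2.imwrite('pics/m1.png',np.vstack([np.hstack([t,c]),np.hstack([cv2.resize(w,(400,300)),c*0])])[:,:,::-1])
```

```text
[ 37.1   2.8 -27.9  -0.  -59.4 135.8]
```

View pics/m1.png

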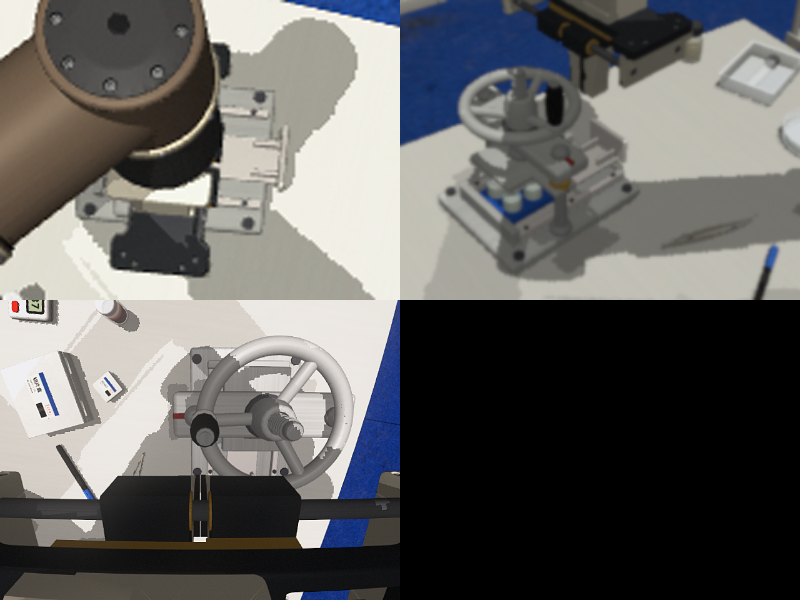

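The wrist panel shows the grip top at about (328,219) full-size, the rim spanning x 314–565, and the closed fingers directly behind the grip. The scene panel shows the vials under the press. Next I check the axis and plan the first quarter.

```bash
cat >> pl.py <<'E'
def arc(ph0,ph1,n,face,back=.0190,z=.186):
    """tool behind grip (wheel angle ph, rad); face=+1: tool x along the push"""
    o=[]
    for ph in np.linspace(ph0,ph1,n+1)[1:]:
        g=np.array([np.sin(ph),np.cos(ph)])*.058; t=np.array([np.cos(ph),-np.sin(ph)]); p=g-t*back
        o.append((*W(*p),z,PSI-np.degrees(ph)-(0 if face>0 else off)))
    return o
off=0
E
python3 - <<'E'
from h import *
from pl import *
s=wr(pickle.load(open('wrist.pkl','rb')))
for n,uv,z in(('grip',(328,219),.211),('rim l',(314,190),.156),('rim r',(565,190),.156),('rim t',(444,57),.163),('red',(285,186),.128)):
    p=plane(s,uv,z)[0]; d=p[:2]-AX; print(n,p.round(4),(d@XH).round(4),(d@YH).round(4))
q=lambda ph: [(x,y,z,w) for x,y,z,w in arc(ph-1e-9,ph,1,1)][0]
rows(lerp([q(0)],[4])+arc(0,1.2,16,1))
E
```

```text
grip [0.464  0.1485 0.211 ] 0.0016 0.0561
rim l [0.4582 0.1513 0.156 ] 0.0037 0.0622
rim r [0.5885 0.1357 0.156 ] 0.0043 -0.069
rim t [0.5247 0.2055 0.163 ] 0.0657 0.0029
red [0.4406 0.1515 0.128 ] 0.0016 0.0797
[[[0,0.0058,-0.0,0.0,0,0,-0.0],[0,0.0115,0.0,-0.0,0,0,-0.0],[0,0.0172,0.0,-0.0,0,0,-0.0],[0,0.023,-0.0,-0.0,0,0,-0.0],[0,0.0274,-0.0013,-0.0,0,0,4.3],[0,0.0319,-0.0022,-0.0,0,0,8.6],[0,0.0364,-0.0028,-0.0,0,0,12.9],[0,0.041,-0.003,-0.0,0,0,17.2],[0,0.0456,-0.0029,-0.0,0,0,21.5],[0,0.0501,-0.0025,-0.0,0,0,25.8],[0,0.0546,-0.0017,-0.0,0,0,30.1],[0,0.0591,-0.0006,-0.0,0,0,34.4],[0,0.0634,0.0008,-0.0,0,0,38.7],[0,0.0676,0.0026,-0.0,0,0,43.0],[0,0.0717,0.0047,-0.0,0,0,47.3],[0,0.0756,0.0071,-0.0,0,0,51.6],[0,0.0793,0.0097,-0.0,0,0,55.9],[0,0.0829,0.0127,-0.0,0,0,60.2],[0,0.0861,0.0158,-0.0,0,0,64.5],[0,0.0892,0.0193,-0.0,0,0,68.8]]]
end [0.4869307437059828, 0.19162144461805214, 0.18599999999999997, 14.100000000000009]
```

```bash
sed -i 's/^AX=.*/AX=np.array([.5215,.1407])/' pl.py
python3 - <<'E'
from pl import *
json.dump([.4568,.1055,.186,82.9],open('cmd.json','w'))
rows(lerp([arc(-.1,0,1,1)[0]],[4])+arc(0,1.2,16,1))
E
```

```text
Traceback (most recent call last):
  File "pl.py", line 3, in <module>
    c,s=np.cos(np.radians(PSI)),np.sin(np.radians(PSI)); XH=np.array([c,s]); YH=np.array([-s,c])
                          ^^^
NameError: name 'PSI' is not defined
```

```bash
sed -i 's/^AX=.*/&; PSI=82.9/' pl.py
python3 - <<'E'
from pl import *
json.dump([.4568,.1055,.186,82.9],open('cmd.json','w'))
rows(lerp([arc(-.1,0,1,1)[0]],[4])+arc(0,1.2,16,1))
E
```

```text
[[[0,0.006,0.0005,0.0,0,0,-0.0],[0,0.012,0.0009,0.0,0,0,-0.0],[0,0.0179,0.0014,0.0,0,0,-0.0],[0,0.0239,0.0019,0.0,0,0,-0.0],[0,0.0283,0.0006,0.0,0,0,4.3],[0,0.0328,-0.0003,0.0,0,0,8.6],[0,0.0373,-0.0009,0.0,0,0,12.9],[0,0.0419,-0.0012,0.0,0,0,17.2],[0,0.0465,-0.0011,0.0,0,0,21.5],[0,0.051,-0.0006,0.0,0,0,25.8],[0,0.0556,0.0001,0.0,0,0,30.1],[0,0.06,0.0013,0.0,0,0,34.4],[0,0.0643,0.0027,0.0,0,0,38.7],[0,0.0686,0.0045,0.0,0,0,43.0],[0,0.0726,0.0065,0.0,0,0,47.3],[0,0.0765,0.0089,0.0,0,0,51.6],[0,0.0803,0.0116,0.0,0,0,55.9],[0,0.0838,0.0145,0.0,0,0,60.2],[0,0.0871,0.0177,0.0,0,0,64.5],[0,0.0901,0.0211,0.0,0,0,68.8]]]
end [0.48887469694370217, 0.19230111644425812, 0.186, 14.100000000000009]
```

{"op": "jog_arm", "data": {"plan": [[[0, 0.006, 0.0005, 0, 0, 0, 0], [0, 0.012, 0.001, 0, 0, 0, 0], [0, 0.018, 0.0015, 0, 0, 0, 0], [0, 0.024, 0.002, 0, 0, 0, 0], [0, 0.0283, 0.0006, 0, 0, 0, 4.3], [0, 0.0328, -0.0003, 0, 0, 0, 8.6], [0, 0.0373, -0.001, 0, 0, 0, 12.9], [0, 0.0419, -0.001, 0, 0, 0, 17.2], [0, 0.0465, -0.001, 0, 0, 0, 21.5], [0, 0.051, -0.0006, 0, 0, 0, 25.8], [0, 0.0556, 0, 0, 0, 0, 30.1], [0, 0.06, 0.0013, 0, 0, 0, 34.4], [0, 0.0643, 0.0027, 0, 0, 0, 38.7], [0, 0.0686, 0.0045, 0, 0, 0, 43], [0, 0.0726, 0.0065, 0, 0, 0, 47.3], [0, 0.0765, 0.009, 0, 0, 0, 51.6], [0, 0.0803, 0.0116, 0, 0, 0, 55.9], [0, 0.0838, 0.0145, 0, 0, 0, 60.2], [0, 0.0871, 0.0177, 0, 0, 0, 64.5], [0, 0.0901, 0.0211, 0, 0, 0, 68.8]]]}}

```text
clock: 14.05
tool_pos: [0.4886, 0.1929, 0.1854]
orientation: [-180.0, 0.1, 14.0]
force: [-2.8, 0.7, 0.9]
opening: 0.0004
gripper_force: 1.2
```

Run:
```python
from pl import *
rows(arc(1.2,2.4,18,1))
from h import *
s=wr(snap('wrist'));o=s['obs'];im=s['image'];cv2.imwrite('pics/w2.png',im[:,:,::-1]); print(o['joint_pos'].round(1))
for z in(.2,):print(proj(s,[[*W(.058*np.sin(p),.058*np.cos(p)),.211] for p in(1.1,1.2,1.3)]).round())
```

```text
[[[0,0.0039,-0.0011,0.0,0,0,3.8],[0,0.0079,-0.002,0.0,0,0,7.6],[0,0.0119,-0.0026,0.0,0,0,11.4],[0,0.016,-0.003,0.0,0,0,15.2],[0,0.02,-0.003,0.0,0,0,19.1],[0,0.0241,-0.0028,0.0,0,0,22.9],[0,0.0282,-0.0024,0.0,0,0,26.7],[0,0.0322,-0.0016,0.0,0,0,30.5],[0,0.0361,-0.0006,0.0,0,0,34.3],[0,0.04,0.0006,0.0,0,0,38.2],[0,0.0437,0.0022,0.0,0,0,42.0],[0,0.0474,0.0039,0.0,0,0,45.8],[0,0.0509,0.0059,0.0,0,0,49.6],[0,0.0543,0.0082,0.0,0,0,53.4],[0,0.0576,0.0106,0.0,0,0,57.3],[0,0.0606,0.0133,0.0,0,0,61.1],[0,0.0635,0.0162,0.0,0,0,64.9],[0,0.0662,0.0192,0.0,0,0,68.7]]]
end [0.5577576325818441, 0.18980688753102568, 0.186, -54.599999999999994]
[ 42.9   8.3 -21.5  -0.  -60.2  61.1]
[[322. 294.]
 [322. 281.]
 [322. 267.]]
```

View pics/w2.png

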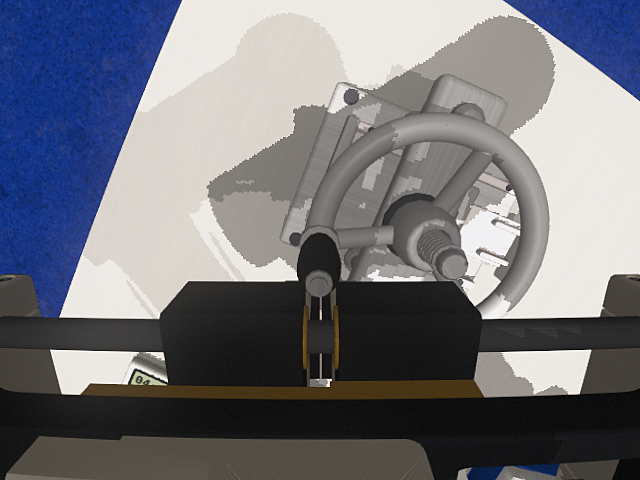

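The wrist view shows the grip top at (318,282), matching the predicted (322,281). The wheel is at about 1.2 rad, with the fingers right behind the grip at 3 N. I continue.

{"op": "jog_arm", "data": {"plan": [[[0, 0.0039, -0.001, 0, 0, 0, 3.8], [0, 0.0079, -0.002, 0, 0, 0, 7.6], [0, 0.0119, -0.0026, 0, 0, 0, 11.4], [0, 0.016, -0.003, 0, 0, 0, 15.2], [0, 0.02, -0.003, 0, 0, 0, 19.1], [0, 0.0241, -0.0028, 0, 0, 0, 22.9], [0, 0.0282, -0.0024, 0, 0, 0, 26.7], [0, 0.0322, -0.0016, 0, 0, 0, 30.5], [0, 0.0361, -0.0006, 0, 0, 0, 34.3], [0, 0.04, 0.0006, 0, 0, 0, 38.2], [0, 0.0437, 0.0022, 0, 0, 0, 42], [0, 0.0474, 0.0039, 0, 0, 0, 45.8], [0, 0.0509, 0.0059, 0, 0, 0, 49.6], [0, 0.0543, 0.0082, 0, 0, 0, 53.4], [0, 0.0576, 0.0106, 0, 0, 0, 57.3], [0, 0.0606, 0.0133, 0, 0, 0, 61.1], [0, 0.0635, 0.0162, 0, 0, 0, 64.9], [0, 0.0662, 0.0192, 0, 0, 0, 68.7]]]}}

```text
clock: 16.35
tool_pos: [0.558, 0.1907, 0.1855]
orientation: [-180.0, 0.0, -54.6]
force: [-0.5, 2.0, -0.1]
opening: 0.0005
gripper_force: 1.2
```

Run:
```python
from pl import *
rows(arc(2.4,3.5,18,1))
from h import *
print(ctrl.get_obs()['joint_pos'].round(1))
```

```text
[[[0,0.0036,-0.0011,0.0,0,0,3.5],[0,0.0072,-0.0019,0.0,0,0,7.0],[0,0.0109,-0.0025,0.0,0,0,10.5],[0,0.0146,-0.0029,0.0,0,0,14.0],[0,0.0184,-0.003,0.0,0,0,17.5],[0,0.0221,-0.003,0.0,0,0,21.0],[0,0.0258,-0.0027,0.0,0,0,24.5],[0,0.0295,-0.0021,0.0,0,0,28.0],[0,0.0332,-0.0014,0.0,0,0,31.5],[0,0.0368,-0.0004,0.0,0,0,35.0],[0,0.0403,0.0008,0.0,0,0,38.5],[0,0.0437,0.0022,0.0,0,0,42.0],[0,0.0471,0.0038,0.0,0,0,45.5],[0,0.0504,0.0056,0.0,0,0,49.0],[0,0.0535,0.0076,0.0,0,0,52.5],[0,0.0565,0.0098,0.0,0,0,56.0],[0,0.0594,0.0122,0.0,0,0,59.5],[0,0.0621,0.0148,0.0,0,0,63.0]]]
end [0.5816671020075418, 0.1306140900656108, 0.186, -117.6]
[ 37.8  14.3 -13.8  -0.  -61.9  -2.5]
```

{"op": "jog_arm", "data": {"plan": [[[0, 0.0036, -0.0011, 0, 0, 0, 3.5], [0, 0.0072, -0.0019, 0, 0, 0, 7], [0, 0.0109, -0.0025, 0, 0, 0, 10.5], [0, 0.0146, -0.0029, 0, 0, 0, 14], [0, 0.0184, -0.003, 0, 0, 0, 17.5], [0, 0.0221, -0.003, 0, 0, 0, 21], [0, 0.0258, -0.0027, 0, 0, 0, 24.5], [0, 0.0295, -0.0021, 0, 0, 0, 28], [0, 0.0332, -0.0014, 0, 0, 0, 31.5], [0, 0.0368, -0.0004, 0, 0, 0, 35], [0, 0.0403, 0.0008, 0, 0, 0, 38.5], [0, 0.0437, 0.0022, 0, 0, 0, 42], [0, 0.0471, 0.0038, 0, 0, 0, 45.5], [0, 0.0504, 0.0056, 0, 0, 0, 49], [0, 0.0535, 0.0076, 0, 0, 0, 52.5], [0, 0.0565, 0.0098, 0, 0, 0, 56], [0, 0.0594, 0.0122, 0, 0, 0, 59.5], [0, 0.0621, 0.0148, 0, 0, 0, 63]]]}}

```text
clock: 18.6
tool_pos: [0.5822, 0.1316, 0.1856]
orientation: [-180.0, 0.1, -117.6]
force: [-0.3, 3.0, -0.9]
opening: 0.0004
gripper_force: 1.2
```

Run:
```python
from pl import *
print(cmd())
rows(arc(3.5,4.5,18,1))
```

```text
[0.5816671020075418, 0.1306140900656108, 0.186, -117.6]
[[[0,0.0032,-0.001,0.0,0,0,3.2],[0,0.0065,-0.0018,0.0,0,0,6.4],[0,0.0099,-0.0024,0.0,0,0,9.6],[0,0.0132,-0.0028,0.0,0,0,12.8],[0,0.0166,-0.003,0.0,0,0,16.0],[0,0.02,-0.003,0.0,0,0,19.1],[0,0.0234,-0.0029,0.0,0,0,22.3],[0,0.0268,-0.0025,0.0,0,0,25.5],[0,0.0301,-0.002,0.0,0,0,28.7],[0,0.0334,-0.0013,0.0,0,0,31.9],[0,0.0367,-0.0004,0.0,0,0,35.0],[0,0.0399,0.0007,0.0,0,0,38.2],[0,0.0431,0.0019,0.0,0,0,41.4],[0,0.0461,0.0034,0.0,0,0,44.6],[0,0.0491,0.0049,0.0,0,0,47.8],[0,0.052,0.0067,0.0,0,0,51.0],[0,0.0548,0.0086,0.0,0,0,54.1],[0,0.0575,0.0107,0.0,0,0,57.3]]]
end [0.5455452016903758, 0.08461465183559846, 0.186, -174.89999999999998]
```

{"op": "jog_arm", "data": {"plan": [[[0, 0.0032, -0.001, 0, 0, 0, 3.2], [0, 0.0065, -0.0018, 0, 0, 0, 6.4], [0, 0.0099, -0.0024, 0, 0, 0, 9.6], [0, 0.0132, -0.0028, 0, 0, 0, 12.8], [0, 0.0166, -0.003, 0, 0, 0, 16], [0, 0.02, -0.003, 0, 0, 0, 19.1], [0, 0.0234, -0.0029, 0, 0, 0, 22.3], [0, 0.0268, -0.0025, 0, 0, 0, 25.5], [0, 0.0301, -0.002, 0, 0, 0, 28.7], [0, 0.0334, -0.0013, 0, 0, 0, 31.9], [0, 0.0367, -0.0004, 0, 0, 0, 35], [0, 0.0399, 0.0007, 0, 0, 0, 38.2], [0, 0.0431, 0.0019, 0, 0, 0, 41.4], [0, 0.0461, 0.0034, 0, 0, 0, 44.6], [0, 0.0491, 0.0049, 0, 0, 0, 47.8], [0, 0.052, 0.0067, 0, 0, 0, 51], [0, 0.0548, 0.0086, 0, 0, 0, 54.1], [0, 0.0575, 0.0107, 0, 0, 0, 57.3]]]}}

```text
clock: 20.85
tool_pos: [0.5464, 0.0854, 0.1857]
orientation: [180.0, 0.1, -174.9]
force: [1.6, 1.4, -0.5]
opening: 0.0006
gripper_force: 1.3
```

```bash
cat >> pl.py <<'E'
off=180
def beh(ph,back,z,yaw): x,y,_,_=arc(ph-1,ph,1,1,back)[0]; return (x,y,z,yaw)
E
python3 - <<'E'
from pl import *
y=cmd()[3]
rows(lerp([beh(4.5,.042,.186,y),beh(4.5,.042,.25,y),beh(4.5,.042,.25,y+120)],[4,3,13]))
rows(lerp([beh(4.5,.042,.25,y+180),beh(4.5,.042,.186,y+180),beh(4.5,.021,.186,y+180)],[6,4,4]))
from h import *
print(ctrl.get_obs()['joint_pos'].round(1))
E
```

```text
[[[0,-0.0058,-0.0,0.0,0,0,-0.0],[0,-0.0115,-0.0,0.0,0,0,-0.0],[0,-0.0173,-0.0,0.0,0,0,-0.0],[0,-0.023,-0.0,0.0,0,0,-0.0],[0,-0.023,-0.0,-0.0213,0,0,-0.0],[0,-0.023,-0.0,-0.0427,0,0,-0.0],[0,-0.023,-0.0,-0.064,0,0,-0.0],[0,-0.023,-0.0,-0.064,0,0,-9.2],[0,-0.023,-0.0,-0.064,0,0,-18.5],[0,-0.023,-0.0,-0.064,0,0,-27.7],[0,-0.023,-0.0,-0.064,0,0,-36.9],[0,-0.023,-0.0,-0.064,0,0,-46.2],[0,-0.023,-0.0,-0.064,0,0,-55.4],[0,-0.023,-0.0,-0.064,0,0,-64.6],[0,-0.023,-0.0,-0.064,0,0,-73.8],[0,-0.023,-0.0,-0.064,0,0,-83.1],[0,-0.023,-0.0,-0.064,0,0,-92.3],[0,-0.023,-0.0,-0.064,0,0,-101.5],[0,-0.023,-0.0,-0.064,0,0,-110.8],[0,-0.023,-0.0,-0.064,0,0,-120.0]]]
end [0.5684541461948235, 0.08665922066352663, 0.25, -54.89999999999998]
[[[0,0.0,0.0,0.0,0,0,-10.0],[0,0.0,0.0,0.0,0,0,-20.0],[0,0.0,0.0,0.0,0,0,-30.0],[0,0.0,0.0,0.0,0,0,-40.0],[0,0.0,0.0,0.0,0,0,-50.0],[0,0.0,0.0,0.0,0,0,-60.0],[0,0.0,0.0,0.016,0,0,-60.0],[0,0.0,0.0,0.032,0,0,-60.0],[0,0.0,0.0,0.048,0,0,-60.0],[0,0.0,0.0,0.064,0,0,-60.0],[0,-0.0026,0.0046,0.064,0,0,-60.0],[0,-0.0052,0.0091,0.064,0,0,-60.0],[0,-0.0079,0.0136,0.064,0,0,-60.0],[0,-0.0105,0.0182,0.064,0,0,-60.0]]]
end [0.5475262661912337, 0.0847846971093017, 0.186, 5.100000000000023]
[  29.2   10.8  -18.3    0.   -60.7 -114.1]
```

{"op": "jog_arm", "data": {"plan": [[[0, -0.006, 0, 0, 0, 0, 0], [0, -0.012, 0, 0, 0, 0, 0], [0, -0.017, 0, 0, 0, 0, 0], [0, -0.023, 0, 0, 0, 0, 0], [0, -0.023, 0, -0.021, 0, 0, 0], [0, -0.023, 0, -0.043, 0, 0, 0], [0, -0.023, 0, -0.064, 0, 0, 0], [0, -0.023, 0, -0.064, 0, 0, -9], [0, -0.023, 0, -0.064, 0, 0, -18], [0, -0.023, 0, -0.064, 0, 0, -28], [0, -0.023, 0, -0.064, 0, 0, -37], [0, -0.023, 0, -0.064, 0, 0, -46], [0, -0.023, 0, -0.064, 0, 0, -55], [0, -0.023, 0, -0.064, 0, 0, -65], [0, -0.023, 0, -0.064, 0, 0, -74], [0, -0.023, 0, -0.064, 0, 0, -83], [0, -0.023, 0, -0.064, 0, 0, -92], [0, -0.023, 0, -0.064, 0, 0, -102], [0, -0.023, 0, -0.064, 0, 0, -111], [0, -0.023, 0, -0.064, 0, 0, -120]]]}}

```text
clock: 23.35
tool_pos: [0.5688, 0.0868, 0.2495]
orientation: [180.0, 0.0, -54.6]
force: [0.2, 0.1, -0.5]
opening: 0.0002
gripper_force: 0.0
```

{"op": "jog_arm", "data": {"plan": [[[0, 0, 0, 0, 0, 0, -10], [0, 0, 0, 0, 0, 0, -20], [0, 0, 0, 0, 0, 0, -30], [0, 0, 0, 0, 0, 0, -40], [0, 0, 0, 0, 0, 0, -50], [0, 0, 0, 0, 0, 0, -60], [0, 0, 0, 0.016, 0, 0, -60], [0, 0, 0, 0.032, 0, 0, -60], [0, 0, 0, 0.048, 0, 0, -60], [0, 0, 0, 0.064, 0, 0, -60], [0, -0.0026, 0.0046, 0.064, 0, 0, -60], [0, -0.005, 0.009, 0.064, 0, 0, -60], [0, -0.008, 0.0136, 0.064, 0, 0, -60], [0, -0.0105, 0.0182, 0.064, 0, 0, -60]]]}}

```text
clock: 25.1
tool_pos: [0.5474, 0.0851, 0.1862]
orientation: [-180.0, -0.1, 5.1]
force: [0.1, 0.3, 0.2]
opening: 0.0006
gripper_force: 0.0
```

Run:
```python
from pl import *
from h import *
t=arc(4.5,5.7,18,1); yw=cmd()[3]
t=[(x,y,z,yw-np.degrees((i+1)*1.2/18)) for i,(x,y,z,_) in enumerate(t)]
rows(t)
print(ctrl.get_obs()['joint_pos'].round(1))
```

```text
[[[0,-0.0059,0.0011,0.0,0,0,3.8],[0,-0.0099,0.002,0.0,0,0,7.6],[0,-0.0139,0.0026,0.0,0,0,11.5],[0,-0.0179,0.003,0.0,0,0,15.3],[0,-0.022,0.003,0.0,0,0,19.1],[0,-0.0261,0.0028,0.0,0,0,22.9],[0,-0.0301,0.0023,0.0,0,0,26.7],[0,-0.0341,0.0016,0.0,0,0,30.6],[0,-0.0381,0.0006,0.0,0,0,34.4],[0,-0.0419,-0.0007,0.0,0,0,38.2],[0,-0.0457,-0.0022,0.0,0,0,42.0],[0,-0.0494,-0.004,0.0,0,0,45.8],[0,-0.0529,-0.006,0.0,0,0,49.7],[0,-0.0563,-0.0082,0.0,0,0,53.5],[0,-0.0595,-0.0107,0.0,0,0,57.3],[0,-0.0626,-0.0134,0.0,0,0,61.1],[0,-0.0655,-0.0162,0.0,0,0,64.9],[0,-0.0681,-0.0193,0.0,0,0,68.8]]]
end [0.477980209707238, 0.09795458805512486, 0.186, -63.699999999999974]
[ 29.1  10.9 -18.1   0.  -60.9  66. ]
```

{"op": "jog_arm", "data": {"plan": [[[0, -0.0059, 0.0011, 0, 0, 0, 3.8], [0, -0.0099, 0.002, 0, 0, 0, 7.6], [0, -0.0139, 0.0026, 0, 0, 0, 11.5], [0, -0.0179, 0.003, 0, 0, 0, 15.3], [0, -0.022, 0.003, 0, 0, 0, 19.1], [0, -0.0261, 0.0028, 0, 0, 0, 22.9], [0, -0.0301, 0.0023, 0, 0, 0, 26.7], [0, -0.0341, 0.0016, 0, 0, 0, 30.6], [0, -0.0381, 0.0006, 0, 0, 0, 34.4], [0, -0.0419, -0.0007, 0, 0, 0, 38.2], [0, -0.0457, -0.0022, 0, 0, 0, 42], [0, -0.0494, -0.004, 0, 0, 0, 45.8], [0, -0.0529, -0.006, 0, 0, 0, 49.7], [0, -0.0563, -0.0082, 0, 0, 0, 53.5], [0, -0.0595, -0.0107, 0, 0, 0, 57.3], [0, -0.0626, -0.0134, 0, 0, 0, 61.1], [0, -0.0655, -0.0162, 0, 0, 0, 64.9], [0, -0.0681, -0.0193, 0, 0, 0, 68.8]]]}}

```text
clock: 27.35
tool_pos: [0.4783, 0.098, 0.1862]
orientation: [-179.9, -0.0, -63.8]
force: [1.6, -2.2, 0.2]
opening: 0.0006
gripper_force: 1.3
```

Run:
```python
from pl import *
from h import *
s=snap('scene'); c=cv2.resize(s['image'][180:330,200:400],(800,600),interpolation=cv2.INTER_CUBIC); cv2.imwrite('pics/s3.png',c[:,:,::-1])
print(((proj(s,[[*W(.058*np.sin(p),.058*np.cos(p)),.211] for p in(5.5,5.6,5.7,5.8)])-[200,180])*4).round())
N=12;D=.53
t=arc(5.7,5.7+D,N,1); yw=cmd()[3]
t=[(x,y,z,yw-np.degrees((i+1)*D/N)) for i,(x,y,z,_) in enumerate(t)]
rows(t)
```

```text
[[420. 146.]
 [418. 154.]
 [415. 161.]
 [411. 169.]]
[[[0,-0.0026,0.0008,0.0,0,0,2.5],[0,-0.0052,0.0015,0.0,0,0,5.1],[0,-0.0079,0.002,0.0,0,0,7.6],[0,-0.0105,0.0025,0.0,0,0,10.1],[0,-0.0132,0.0028,0.0,0,0,12.7],[0,-0.0159,0.003,0.0,0,0,15.2],[0,-0.0186,0.0031,0.0,0,0,17.7],[0,-0.0213,0.003,0.0,0,0,20.2],[0,-0.024,0.0029,0.0,0,0,22.8],[0,-0.0266,0.0026,0.0,0,0,25.3],[0,-0.0293,0.0022,0.0,0,0,27.8],[0,-0.032,0.0017,0.0,0,0,30.4]]]
end [0.46227790466921237, 0.12588893280299385, 0.186, -94.09999999999997]
```

View pics/s3.png

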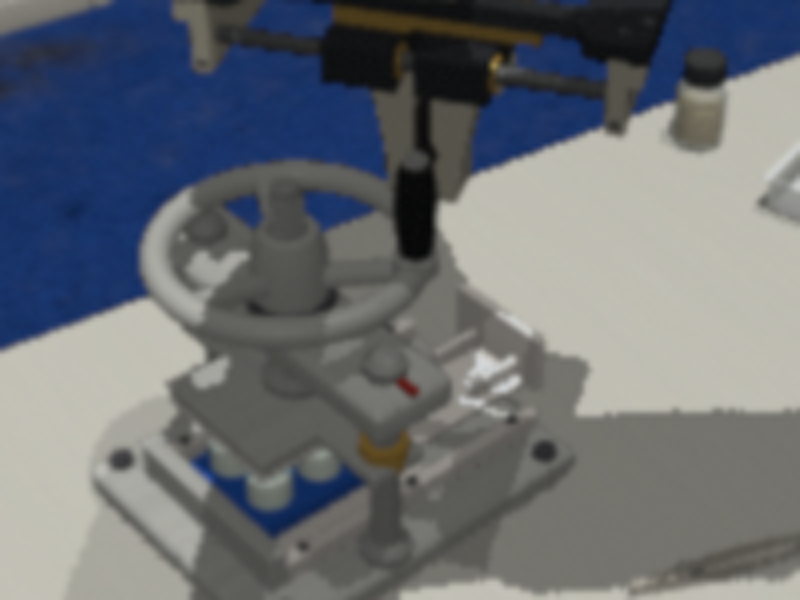

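The scene crop shows the grip top at (415,158), which fits a wheel angle of about 5.67 as expected. The pressing plate is down on the stoppers. Now the last piece, slowly, to about 6.23.

{"op": "jog_arm", "data": {"plan": [[[0, -0.0026, 0.0008, 0, 0, 0, 2.5], [0, -0.005, 0.0015, 0, 0, 0, 5], [0, -0.008, 0.002, 0, 0, 0, 7.6], [0, -0.0105, 0.0025, 0, 0, 0, 10], [0, -0.013, 0.0028, 0, 0, 0, 12.7], [0, -0.016, 0.003, 0, 0, 0, 15.2], [0, -0.0186, 0.003, 0, 0, 0, 17.7], [0, -0.0213, 0.003, 0, 0, 0, 20.2], [0, -0.024, 0.003, 0, 0, 0, 22.8], [0, -0.0266, 0.0026, 0, 0, 0, 25.3], [0, -0.0293, 0.0022, 0, 0, 0, 27.8], [0, -0.032, 0.0017, 0, 0, 0, 30.4], [0, -0.032, 0.0017, 0, 0, 0, 30.4]]]}}

```text
clock: 29.02
tool_pos: [0.4623, 0.1259, 0.186]
orientation: [-180.0, 0.0, -94.0]
force: [0.3, -2.0, 1.4]
opening: 0.0006
gripper_force: 0.9
```

Run:
```python
from pl import *
from h import *
s=snap('scene'); c=cv2.resize(s['image'][200:300,220:353],(800,600),interpolation=cv2.INTER_CUBIC); cv2.imwrite('pics/s4.png',c[:,:,::-1])
print(((proj(s,[[*W(.058*np.sin(p),.058*np.cos(p)),.211] for p in(6.0,6.1,6.2,6.3,6.4)])-[220,200])*6).round())
s0=331/4+210,120/4+200; print('start grip top there',((s0[0]-220)*6,(s0[1]-200)*6))
```

```text
[[476. 154.]
 [463. 164.]
 [449. 173.]
 [433. 182.]
 [415. 189.]]
start grip top there (436.5, 180.0)
```

View pics/s4.png

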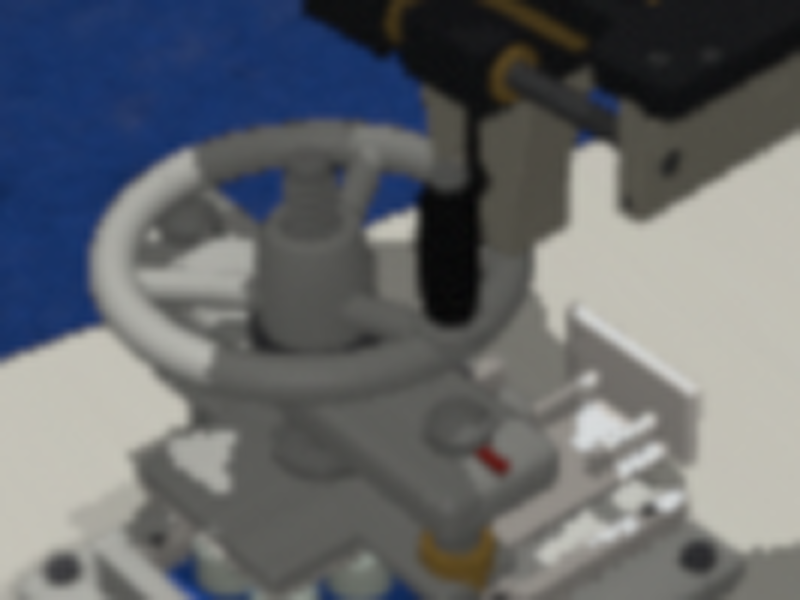

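The grip top is at about (448,176), which reads as roughly 6.2 rad; it started at (436,180). A 3 mm nudge centres it, then I back off and lift.

{"op": "jog_arm", "data": {"plan": [[[0, -0.0015, 0, 0, 0, 0, 2], [0, -0.003, 0, 0, 0, 0, 3], [0, -0.003, 0, 0, 0, 0, 3], [0, 0.006, 0, 0, 0, 0, 3], [0, 0.014, 0, 0, 0, 0, 3], [0, 0.022, 0, 0, 0, 0, 3], [0, 0.022, 0, -0.03, 0, 0, 3], [0, 0.022, 0, -0.06, 0, 0, 3], [0, 0.022, 0, -0.09, 0, 0, 3], [0, 0.022, 0, -0.12, 0, 0, 3], [0, 0.082, 0, -0.12, 0, 0, 3], [0, 0.142, 0, -0.12, 0, 0, 3], [0, 0.142, 0, -0.12, 0, 0, 3], [0, 0.142, 0, -0.12, 0, 0, 3]]]}}

```text
clock: 30.82
tool_pos: [0.4522, -0.016, 0.3056]
orientation: [-180.0, 0.0, -97.2]
force: [0.4, 0.4, -0.1]
opening: 0.0005
gripper_force: 0.0
```

Run:
```python
from pl import *
from h import *
s=snap('scene'); a=cv2.resize(s['image'][200:300,220:353],(798,600),interpolation=cv2.INTER_CUBIC); cv2.imwrite('pics/s5.png',a[:,:,::-1])
print(((proj(s,[*W(-.133,0),.054])-[220,200])*6).round())
```

```text
[[636. 334.]]
```

View pics/s5.png

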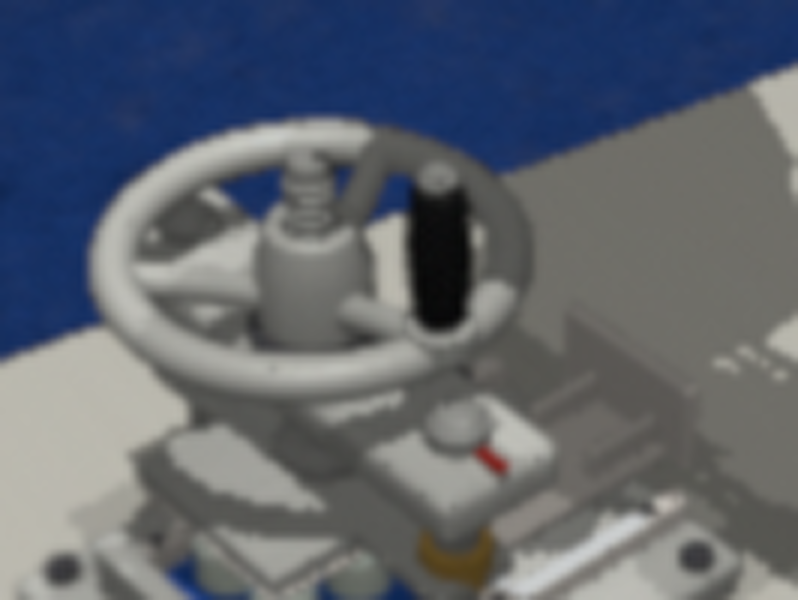

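The grip top is at (438,180), matching its starting position, and the push plate is at the home position. I hand in.

```bash
python3 -c "
from plant import ctrl
print(ctrl.close_job())"
```

```text
the job is handed in; nothing more can be done
None
```

I pushed the tray against its back stop, turned the wheel one full turn clockwise so the grip is back over the red mark, and handed the job in at about 31 s; the hand-in gave no verdict, and I judged the stoppers from the wheel angle rather than seeing them seated.

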